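Third hand at the fastening jig

TASK

A colleague is about to screw the aluminium bracket down on the jig and needs a third hand. First lift the blue-capped vial that stands in the way off the jig and stand it upright on the ochre mat; then slide the bracket, flat on the jig's plate and centred on its white line, squarely against the sprung fence and push with about 8 N, so that the red pointers stand in the green bands. Hold it steady there for a couple of seconds and finish while still holding and pushing it; do not tip the vial over, do not drive the fence to the end of its travel, and leave the flask, dish and tweezers where they are.

Things in the scene. Friction and masses are not known exactly. Their poses are not given: they have to be found in the camera images.
- jig: jig fixed to the bench: dark steel plate 280 (x) x 160 (y) x 8 mm thick, thin white centre line along x; blue backing block across its +x end (x 112 to 136, top at z 45 mm). Origin: centre of the plate's underside, on the bench; +x points to the fence, z up. Things on the plate stand at z = 8 mm. Stands near mid-bench, turned up to 0.4 rad
- fence: sprung fence of the jig: upright aluminium bar 12 (x) x 110 (y) x 32 mm high. Origin: mid underside, at x 86, y 0, z 10 mm in the jig's frame when unpushed; axes as the jig's. Its face to the bracket is 6 mm to -x of the origin. Slides only along the jig's +x, up to 18 mm, against a spring: 2 N to start, then 0.8 N more per mm (8 mm: 8.4 N); springs back
- bracket: loose aluminium bracket on the jig, about 0.25 kg: foot 70 x 70 x 12 mm with four screw holes; upright rib 14 (x) x 50 (y) mm on the middle of the foot, top 58 mm above the underside. Origin: centre of the foot's underside; z up, x across the rib. Its +x edge (35 mm from origin) goes against the fence; starts facing it within 0.3 rad and 20 mm, origin 100 to 119 mm short of touching
- green_mark (a point): middle of the green band on the left (+y) blue cheek of the jig. A cheek stands at each end of the fence (jig frame x 74 to 112, |y| 60 to 78 mm, top at z 38 mm) with a white strip on top, and on it a green band 8 mm long (jig x 90 to 98 mm). A red pointer on each fence end lies over it, level in x with the fence's origin: in the green from 4 to 12 mm of fence travel
- vial: small glass sample vial with a blue cap, 23 mm diameter, 56 mm tall, about 18 g, standing upright on the jig's plate between bracket and fence. Origin: centre of its underside, z up
- mat: flat ochre mat fixed on the bench left of the jig, 194 (x) x 218 (y) x 9 mm thick. Origin: centre of its underside; its upper face is 9 mm above the bench
- flask: bystander: small stoppered conical flask, 51 mm diameter, 94 mm tall, beyond the jig to the left. Origin: centre of its underside
- dish: bystander: petri dish, 61 mm diameter, 14 mm high, between the mat and the robot. Origin: centre of its underside
- tweezers: bystander: steel forceps lying on the bench beyond the jig, 16 x 131 x 9 mm, long axis y. Origin: centre of their underside
Mind the look-alikes: they are no part of the job. What is shaped like the bracket but turquoise is not meant. What is shaped like the vial but brown is not meant.

How it is judged:
By the outcome, as a careful person would: the job done as asked, in the order asked, and still so for the second after the job is handed in, while the arm keeps its last pose, push and grip.
It also fails if it takes over 64 s, if anything falls off the work surface, if the arm or the gripper's body presses on something with over 40 N, if the wrist force passes 120 N, or if a joint passes its speed limit or range.

ROBOT

A 7-joint arm with a two-finger parallel gripper is mounted at the origin on a cart in front of the work surface, level with it; the furniture and walls round the work are solid. World frame = base frame: x ahead of the robot, y to its left, z up, the work surface at z = 0. Lengths are in mm, angles in rad, forces in N, time in s.
With the tool pointing down it reaches from about 425 to 975 mm from the base axis. Payload 16.7 kg.
Tool frame: the origin (TCP) lies midway between the tips of the shut fingers; the grasp point (between the pads) lies 19 mm behind it; z points along the fingers, y is the line along which they close (so a half turn about z gives the same grasp; the last joint's range is limited). The gripper opens to 85 mm and grips with 20 to 120 N. Pads are 22 mm wide; open, the fingers measure 114 mm over their backs; the gripper's body (76 mm by 85 mm) begins 54 mm behind the grasp point. The pads swing forward as they close: fully open they stand 13 mm farther back than shut.
Start: joints at [-1.317, 0.426, 0.074, 1.606, -0.034, 1.111, -0.067], TCP at [264.598, 620.938, 231.302] pointing down, gripper open.
Joint ranges: [-2.85, 2.85], [-0.5, 2.14], [-1.23, 1.37], [0.21, 2.46], [-1.02, 4.16], [0.16, 2.05], [-2.73, 2.73]. Speed limits (rad/s): [1.89, 1.89, 2.39, 2.39, 3.01, 3.01, 3.01].

INTERFACE

Orientations are given as [roll, pitch, yaw] about the fixed x, y, z axes, in that order (R = Rz(yaw) Ry(pitch) Rx(roll)).
In Python, from workcell import arm gives the robot as it stands. Calls block until the motion is done:
- arm.move_ptp(position, orientation): joint-space move of the TCP to a pose.
- arm.line_to(position, max_speed=150, rot=None, force_limit=None): straight line of the TCP; rot=None keeps the orientation; max_speed is the mean speed in mm/s. With force_limit (N) it stops when the force on the tool has changed by that much, and returns True; else False.
- arm.set_joints(angles): joint-space move.
- arm.set_gripper(opening, newtons=None): finger opening in mm; newtons is the grip in N (None keeps the last); returns when the fingers have stopped.
- arm.sleep(seconds).
- arm.inverse_kinematics(position, orientation): joint angles nearest the present ones, or None.
- arm.state(): the state.
- arm.grab_frame(name): name is "scene" or "top"; returns a dict with "img" (420x560x3 uint8, blue, green, red), "intrinsics" (3x3 intrinsics, pixels), "distortion" ([k1, k2, p1, p2, k3] as OpenCV has them; the pictures are not rectified), "cam_to_world" (4x4, takes a point from camera to world coordinates). Camera axes: x right, y up, looking along -z (the intrinsics and any distortion apply to the point x, -y, -z); pixel columns grow to the right and rows downward; lengths in mm; the calibration is good to about 2 mm. A picture is of the moment at which its call begins. There is no depth.
A pose or a line that the arm cannot do raises arm.IKError and nothing moves.
- arm.close_job(): hands the job in; it is judged then, once.
The state is a dict: "t": time; "joint_pos": joint angles; "joint_vel": joint speeds; "effort": joint torques, N m; "position": TCP position; "eef_rot": TCP orientation; "ft_force": force on the tool from outside, world axes, zero at the start; "wrist_torque": the same for the moment, N m; "width": finger opening in mm; "grasp_force": force on a finger pad.
Only numpy, scipy, OpenCV 4.12 (cv2) and the standard library are available. Lean on these libraries where they do the work, as an engineer would, in place of code of your own. Each camera call takes 0.05 s, during which the arm holds its last target. There are 200 camera calls.

## Working session

There is one attempt and no reset: what is moved stays moved. The work goes in short steps, each a Python script; the robot and the scene stay as the last script left them, time stands still between calls to the robot, and variables do not carry over. Pictures are saved under pics/ and viewed, at most 10 in all, crops included, and the job is handed in when it is done.

```bash
mkdir -p pics; ls; python3 - <<'E'
from workcell import arm
import cv2,pickle
d={}
for n in("top","scene"):
    f=arm.grab_frame(n); d[n]=f; cv2.imwrite(f"pics/{n}0.png",f["img"]); print(n,f["intrinsics"],f["distortion"],f["cam_to_world"])
pickle.dump(d,open("f0.pkl","wb"))
s=arm.state(); print(s["t"],s["position"],s["eef_rot"],s["width"],s["ft_force"])
E
```

```text
pics
top [[417.78659728   0.         278.6090867 ]
 [  0.         417.78659728 210.83350674]
 [  0.           0.           1.        ]] [0.01860592 0.         0.         0.         0.        ] [[ 2.58254207e-02  9.97507638e-01 -6.56624728e-02  4.98400720e+02]
 [-9.99666129e-01  2.58237174e-02 -8.74822991e-04  2.57316098e+01]
 [ 8.23006526e-04  6.56631427e-02  9.97841508e-01  1.10323217e+03]
 [ 0.00000000e+00  0.00000000e+00  0.00000000e+00  1.00000000e+00]]
scene [[515.16806514   0.         272.94959362]
 [  0.         515.16806514 202.56746468]
 [  0.           0.           1.        ]] [-0.01631499  0.          0.          0.          0.        ] [[ 5.96042381e-01  5.70720121e-01 -5.64811494e-01 -1.16109612e+02]
 [-8.02952732e-01  4.24199799e-01 -4.18714032e-01 -5.20380753e+02]
 [ 6.24399519e-04  7.03088241e-01  7.11102339e-01  9.16692664e+02]
 [ 0.00000000e+00  0.00000000e+00  0.00000000e+00  1.00000000e+00]]
0.1 [264.47774575 620.62837827 230.68601534] [-3.14044254e+00  6.21497044e-05  2.73875570e+00] 85.44033977422971 [ 0.53544148 -0.29438186 -0.46784564]
```

View pics/top0.png

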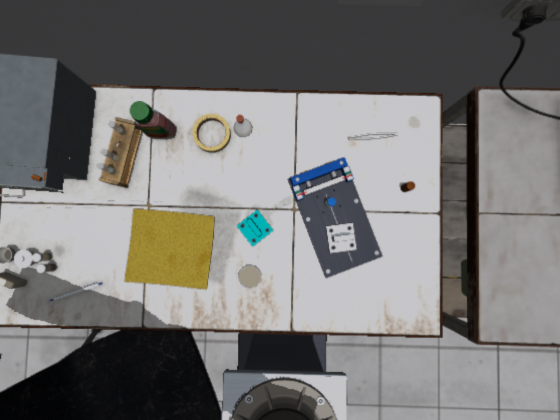

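View pics/scene0.png

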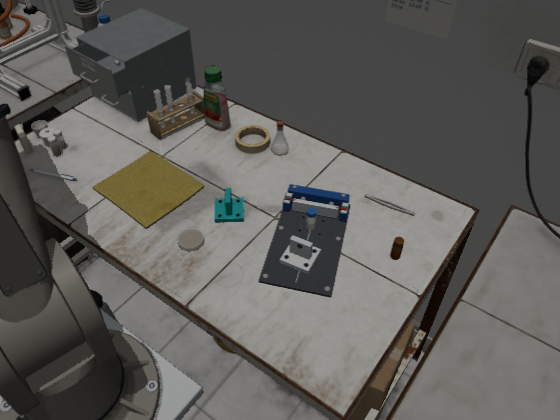

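The top view shows the jig around (335,215) with its fence end at upper left. The vial cap is at about (332,202), the bracket at (341,238) and the mat at (170,248). I'll enlarge both views.

```bash
python3 - <<'E'
import cv2
a=cv2.imread("pics/top0.png")[148:283,280:390]; cv2.imwrite("pics/topc.png",cv2.resize(a,None,fx=4.4,fy=4.4,interpolation=cv2.INTER_CUBIC))
a=cv2.imread("pics/scene0.png")[180:295,255:360]; cv2.imwrite("pics/scc.png",cv2.resize(a,None,fx=5,fy=5,interpolation=cv2.INTER_CUBIC))
E
```

```text
(no output)
```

View pics/topc.png

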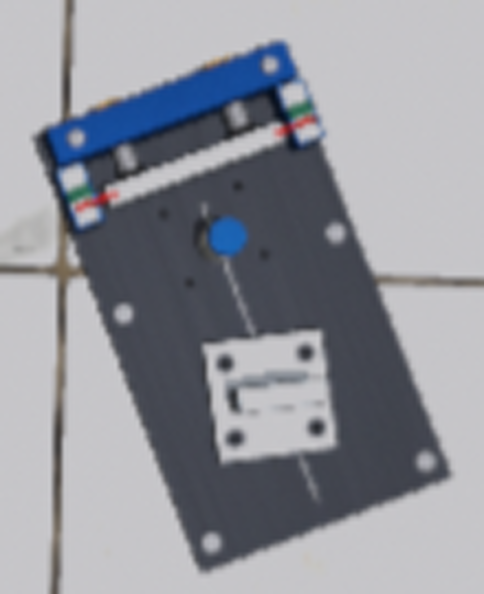

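View pics/scc.png

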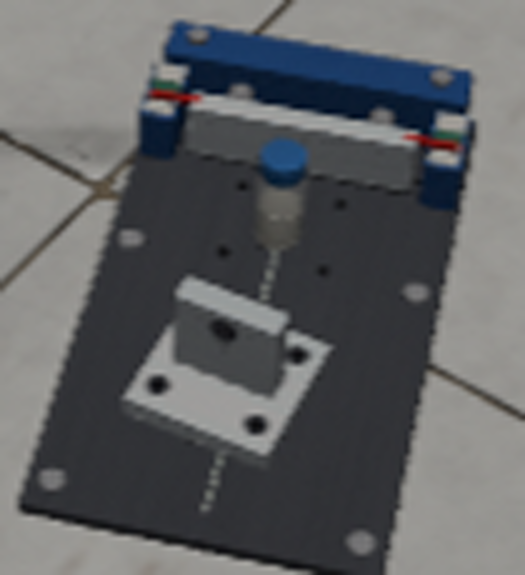

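```bash
cat > geo.py <<'E'
import numpy as np,cv2,pickle
from scipy.optimize import least_squares
F=pickle.load(open("f0.pkl","rb"))
def proj(n,P):
    f=F[n]; T=np.linalg.inv(f["cam_to_world"]); T=np.diag([1,-1,-1,1])@T
    return cv2.projectPoints(np.atleast_2d(P).astype(float),cv2.Rodrigues(T[:3,:3])[0],T[:3,3],f["intrinsics"],np.array(f["distortion"]))[0][:,0]
def rz(a): return np.array([[np.cos(a),-np.sin(a),0],[np.sin(a),np.cos(a),0],[0,0,1]])
def pose(p,L): return np.atleast_2d(L)@rz(p[2]).T+[p[0],p[1],0]
def tc(u,v): return ((u+.5)/4.4-.5+280,(v+.5)/4.4-.5+148)
def sc(u,v): return ((u+.5)/5-.5+255,(v+.5)/5-.5+180)
def fit(obs,x0):
    """obs: (camera, local point, pixel); pose x,y,yaw"""
    def r(p): return np.ravel([proj(n,pose(p,l))[0]-q for n,l,q in obs])
    s=least_squares(r,x0,x_scale=[1,1,.01],loss="soft_l1"); return s.x,r(s.x).reshape(-1,2)
def pix2w(n,q,z):
    return least_squares(lambda p:proj(n,[p[0],p[1],z])[0]-q,[550,0]).x
E
python3 - <<'E'
from geo import *
np.set_printoptions(precision=2,suppress=True)
jig=[("top",(-140,80,8),tc(203,570)),("top",(-140,-80,8),tc(450,475)),("top",(74,78,38),tc(80,228)),("top",(74,60,38),tc(103,217)),
("top",(74,-60,38),tc(303,148)),("top",(74,-78,38),tc(323,137)),("scene",(-140,80,8),sc(21,508)),
("scene",(74,60,38),sc(178,113)),("scene",(74,78,38),sc(141,109)),("scene",(74,-78,38),sc(460,155)),("scene",(74,-60,38),sc(424,148))]
J,r=fit(jig,[550,-80,.35]); print("jig",J,"\n",r)
br=[("top",(35,35,20),tc(204,346)),("top",(35,-35,20),tc(321,331)),("top",(-35,-35,20),tc(337,443)),("top",(-35,35,20),tc(220,462)),
("scene",(35,-35,20),sc(333,347)),("scene",(-35,-35,20),sc(267,457)),("scene",(-35,35,20),sc(123,400)),
("scene",(7,-25,66),sc(290,318)),("scene",(-7,-25,66),sc(280,334)),("scene",(-7,25,66),sc(176,293)),("scene",(7,25,66),sc(190,277))]
B,r=fit(br,[500,-100,.1]); print("bracket",B,"\n",r)
def toj(p): return rz(J[2]).T[:2,:2]@(np.array(p[:2])-J[:2])
print("bracket in jig",toj(B),B[2]-J[2])
v=fit([("top",(0,0,64),tc(228,236)),("scene",(0,0,64),sc(284,152)),("scene",(0,0,8),sc(278,238))],[550,-80,0])
print("vial",v[0],v[1],toj(v[0]))
for q in [(203,205),(228,262),(254,333),(300,455),(318,500)]: print("line",toj(pix2w("top",tc(*q),8)))
M=[pix2w("top",q,9) for q in [(133,209),(214,214),(207,288),(125,281)]]; print("mat",M,np.mean(M,0))
E
```

```text
jig [ 560.1  -119.68    0.39] 
 [[-0.27  0.33]
 [ 0.74 -0.31]
 [-0.95  0.17]
 [ 0.38  0.15]
 [-1.51 -0.92]
 [ 0.47 -0.93]
 [-0.09 -2.01]
 [-0.37  0.57]
 [-0.28  0.08]
 [ 0.45  2.3 ]
 [ 0.07  2.36]]
bracket [ 503.71 -137.32    0.16] 
 [[ 0.1  -0.01]
 [ 0.27 -0.09]
 [ 0.47  1.35]
 [ 0.18  0.54]
 [ 0.01 -0.31]
 [ 0.07 -0.15]
 [ 0.11 -0.59]
 [ 0.53 -0.91]
 [-0.19  0.32]
 [-0.31  0.27]
 [-0.27 -0.83]]
bracket in jig [-58.84   5.35] -0.2384310289484979
vial [ 593.75 -104.28    0.  ] [[-0.11  0.16]
 [ 0.12  0.36]
 [ 0.05 -0.49]] [36.99  1.31]
line [62.04 -0.44]
line [24.84 -1.83]
line [-20.18  -0.68]
line [-97.24   0.56]
line [-125.7     0.45]
mat [array([565.35, 408.02]), array([557.7 , 195.82]), array([365.39, 206.92]), array([378.23, 419.33])] [466.67 307.52]
```

```bash
python3 - <<'E'
from geo import *
np.set_printoptions(precision=2,suppress=True)
top=[("top",(-140,80,8),tc(203,571)),("top",(-140,-80,8),tc(451,475)),("top",(74,78,38),tc(80,229)),("top",(74,60,38),tc(103,217)),
("top",(74,-60,38),tc(303,148)),("top",(74,-78,38),tc(324,137))]
s=[("scene",(-140,80,8),sc(21,508)),("scene",(74,60,38),sc(178,113)),("scene",(74,78,38),sc(141,109)),("scene",(74,-78,38),sc(460,155)),("scene",(74,-60,38),sc(424,148))]
for o in(top,s):
    J,r=fit(o,[550,-80,.35]); print("jig",J,"\n",r)
    for n,f,S,off in(("top",tc,4.4,(280,148)),("scene",sc,5,(255,180))):
        L=[(136,78,45),(136,-78,45),(112,-78,45),(112,78,45),(80,55,42),(80,-55,42),(86,70,39),(86,-70,39),(140,80,8),(140,-80,8),(-140,-80,8),(60,0,8),(-120,0,8)]
        print(n,((proj(n,pose(J,L))-off+.5)*S-.5).round().tolist())
# draw full-J overlay
J,r=fit(top+s,[550,-80,.35]); print(J)
im=[]
for n,x0,y0,w,h in(("top",280,148,110,135),("scene",255,180,105,135)):
    a=cv2.resize(F[n]["img"][y0:y0+h,x0:x0+w],None,fx=4.4,fy=4.4,interpolation=cv2.INTER_CUBIC)
    for k,(P,c) in enumerate([(fit(top,J)[0],(0,255,255)),(fit(s,J)[0],(255,0,255))]):
        for poly in([(-140,80,8),(-140,-80,8),(140,-80,8),(140,80,8)],[(74,60,38),(74,78,38),(112,78,38),(112,60,38)],[(74,-60,38),(74,-78,38),(112,-78,38),(112,-60,38)],[(80,-55,42),(92,-55,42),(92,55,42),(80,55,42)],[(-120,0,8),(60,0,8)]):
            q=((proj(n,pose(P,poly))-(x0,y0)+.5)*4.4-.5).round().astype(int)
            cv2.polylines(a,[q],True,c,1)
    im.append(a)
cv2.imwrite("pics/ov.png",np.hstack(im)[:600,:800] if np.hstack(im).shape[1]<=800 else cv2.resize(np.hstack(im),(800,int(594*800/np.hstack(im).shape[1]))))
E
```

```text
jig [ 559.3  -120.32    0.39] 
 [[-0.46  0.35]
 [ 0.49  0.34]
 [-0.6  -0.  ]
 [ 0.75  0.25]
 [-1.02 -0.52]
 [ 0.75 -0.48]]
top [[40.0, 128.0], [291.0, 34.0], [306.0, 72.0], [55.0, 167.0], [111.0, 205.0], [288.0, 138.0], [83.0, 205.0], [307.0, 120.0], [33.0, 132.0], [281.0, 39.0], [453.0, 476.0], [205.0, 210.0], [315.0, 493.0]]
scene [[171.0, 14.0], [484.0, 69.0], [477.0, 103.0], [160.0, 47.0], [191.0, 104.0], [418.0, 146.0], [163.0, 95.0], [451.0, 147.0], [167.0, 62.0], [481.0, 118.0], [384.0, 575.0], [291.0, 203.0], [209.0, 500.0]]
jig [ 562.82 -118.98    0.41] 
 [[ 1.48 -2.17]
 [-0.65  0.04]
 [-0.58 -0.35]
 [ 0.26  0.94]
 [-0.13  1.11]]
top [[33.0, 128.0], [281.0, 27.0], [297.0, 65.0], [49.0, 166.0], [106.0, 202.0], [281.0, 131.0], [78.0, 203.0], [300.0, 113.0], [26.0, 132.0], [272.0, 32.0], [455.0, 465.0], [201.0, 205.0], [318.0, 485.0]]
scene [[165.0, 11.0], [479.0, 60.0], [473.0, 94.0], [155.0, 43.0], [188.0, 100.0], [415.0, 137.0], [160.0, 91.0], [448.0, 138.0], [161.0, 58.0], [476.0, 108.0], [396.0, 566.0], [290.0, 197.0], [219.0, 494.0]]
[ 559.9  -119.84    0.39]
```

View pics/ov.png

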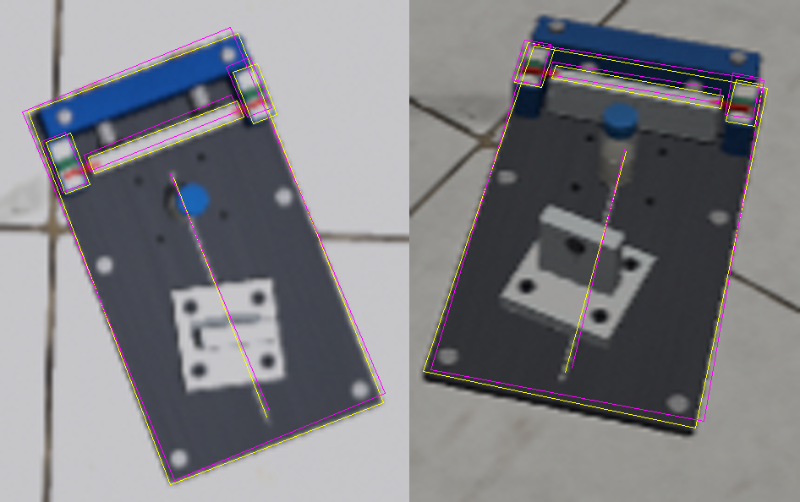

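The overlay from the top view fits the plate, cheeks and fence, while the scene view is about 1 px off. That gives a jig yaw of about 0.39. Next I'll grasp the vial with the fingers closing across the jig.

```bash
python3 - <<'E'
from workcell import arm
import numpy as np
pi=np.pi
arm.set_gripper(50,20)
for nm,p,ys in(("vial",[593.7,-104.3,130],[.388,.388-pi]),("mat",[470,270,130],[.388,.388-pi]),("br",[503.7,-137.3,130],[.155+pi/2,.155-pi/2]),("end",[600,-100,30],[.388+pi/2,.388-pi/2])):
    for y in ys:
        q=arm.inverse_kinematics(p,[pi,0,y]); print(nm,round(y,2),None if q is None else np.round(q,2))
arm.move_ptp([593.7,-104.3,150],[pi,0,.388-pi if False else .388])
s=arm.state(); print(s["t"],s["position"],s["eef_rot"],s["width"],np.round(s["joint_pos"],2))
import cv2
f=arm.grab_frame("top"); cv2.imwrite("pics/top1.png",f["img"])
E
```

```text
vial 0.39 [-0.55  0.56  0.84  1.9  -0.52  0.92 -0.64]
vial -2.75 [-0.33  0.46  0.51  1.89 -0.29  0.87  2.29]
mat 0.39 [-1.13  0.38  0.61  2.03 -0.29  0.82 -1.54]
mat -2.75 [-0.7   0.33  0.07  2.   -0.03  0.81  1.35]
br 1.73 [-0.63  0.47  0.98  2.08 -0.52  0.86  0.82]
br -1.42 [-0.75  0.62  1.22  2.09 -0.73  0.96 -2.11]
end 1.96 [-0.33  0.63  0.52  1.93 -0.46  0.71  0.86]
end -1.18 [-0.63  0.85  1.01  1.94 -0.94  0.91 -1.89]
3.3583 [ 593.95574194 -103.3354767   149.92611112] [-3.14125407e+00 -5.70655401e-05  3.89741372e-01] 49.861713649677895 [-0.59  0.54  0.89  1.88 -0.51  0.96 -0.65]
```

```bash
python3 - <<'E'
from workcell import arm
import numpy as np,cv2
hit=arm.line_to([593.7,-104.3,22],100,force_limit=6)
s=arm.state(); print(hit,s["t"],s["position"],s["ft_force"])
if not hit:
    arm.set_gripper(15,20)
    s=arm.state(); print(s["position"],s["width"],s["grasp_force"],s["ft_force"])
    if s["width"]>18:
        arm.line_to([593.7,-104.3,150],120)
        s=arm.state(); print(s["t"],s["position"],s["width"],s["grasp_force"])
f=arm.grab_frame("scene"); cv2.imwrite("pics/sc2.png",f["img"])
E
```

```text
False 4.8417 [ 594.07082258 -104.32934534   22.56723303] [-0.17043955  0.34003601 -0.07359444]
[ 593.94594884 -104.23670762   22.38028525] 22.73450154287068 21.37105107307434 [-1.0412444   1.04378934  7.31931805]
6.4083 [ 593.32830112 -104.16172798  149.31166838] 22.086070686638916 20.912511348724365
```

View pics/sc2.png

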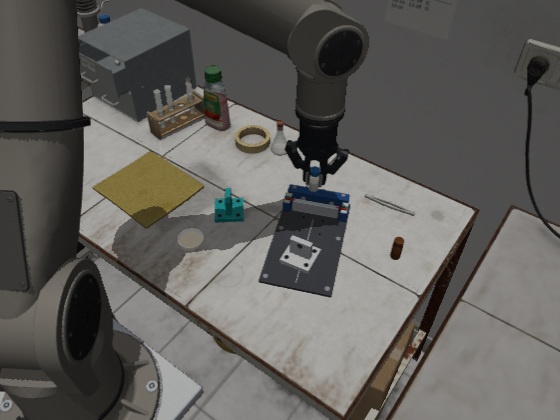

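The vial is in the gripper above the jig at about (315,178), and the bracket hasn't moved. I'll take the vial to the mat.

```bash
python3 - <<'E'
from workcell import arm
import numpy as np,cv2
R=[np.pi,0,.388]
arm.move_ptp([470,270,150],R)
arm.line_to([470,270,38],120)
f0=arm.state()["ft_force"]
hit=arm.line_to([470,270,19],15,force_limit=2)
s=arm.state(); print(hit,s["t"],s["position"],f0,s["ft_force"],s["width"],s["eef_rot"])
if hit:
    arm.set_gripper(30); arm.sleep(.2)
    arm.set_gripper(50)
    arm.line_to([470,270,160],120)
    s=arm.state(); print(s["t"],s["position"])
f=arm.grab_frame("scene"); cv2.imwrite("pics/sc3.png",f["img"])
f=arm.grab_frame("top"); cv2.imwrite("pics/top3.png",f["img"])
E
```

```text
True 9.9417 [470.01811369 269.98007115  22.86544976] [ 0.34571293  0.25496971 -0.55252842] [0.08211263 0.16620775 4.23256962] 22.39748259838347 [3.14156494e+00 1.98181483e-04 3.87953501e-01]
12.0083 [469.6790476  269.84149499 159.41484175]
```

View pics/sc3.png

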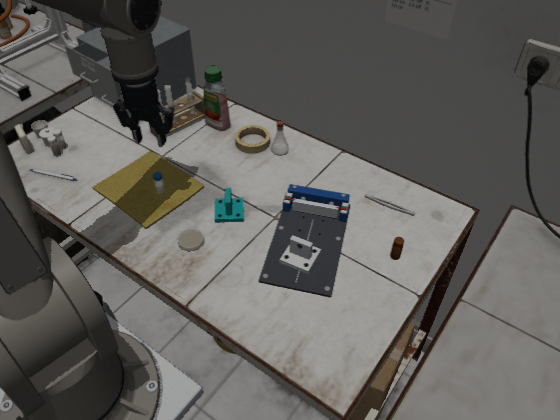

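The vial stands upright on the mat at about (158,182). I'll fit the bracket from the top view alone, so its pose relative to the jig is consistent, and then grasp its rib.

```bash
python3 - <<'E'
from geo import *
from workcell import arm
np.set_printoptions(precision=3,suppress=True)
top=[("top",(-140,80,8),tc(203,571)),("top",(-140,-80,8),tc(451,475)),("top",(74,78,38),tc(80,229)),("top",(74,60,38),tc(103,217)),
("top",(74,-60,38),tc(303,148)),("top",(74,-78,38),tc(324,137))]
J,_=fit(top,[550,-80,.35])
br=[("top",(35,35,20),tc(204,346)),("top",(35,-35,20),tc(321,331)),("top",(-35,-35,20),tc(337,445)),("top",(-35,35,20),tc(220,463))]
B,r=fit(br,[500,-100,.1]); print(J,B,rz(J[2]).T[:2,:2]@(B-J)[:2]); B[2]=(B[2]+.155)/2
pickle.dump((J,B),open("jb.pkl","wb"))
pi=np.pi; R=[pi,0,B[2]+pi/2]
arm.set_gripper(45,50)
arm.move_ptp([B[0],B[1],130],R)
hit=arm.line_to([B[0],B[1],26],100,force_limit=6)
s=arm.state(); print(hit,s["t"],s["position"],s["eef_rot"],s["ft_force"])
if not hit:
    arm.set_gripper(8,50)
    s=arm.state(); print(s["t"],s["position"],s["eef_rot"],s["ft_force"],s["wrist_torque"],s["width"],s["grasp_force"])
for n in("scene","top"):
    f=arm.grab_frame(n); cv2.imwrite(f"pics/{n}4.png",f["img"])
E
```

```text
[ 559.295 -120.322    0.387] [ 504.381 -136.66     0.159] [-57.019   5.59 ]
False 15.325 [ 504.752 -136.754   26.501] [3.141 0.    1.728] [-0.264 -0.541  0.84 ]
15.7083 [ 504.722 -136.582   26.459] [ 3.141 -0.     1.728] [-0.509  1.449  6.039] [0.144 0.282 0.046] 13.452824602389079 48.92673075199127
```

```bash
python3 - <<'E'
from geo import *
from workcell import arm
np.set_printoptions(precision=2,suppress=True)
J,B=pickle.load(open("jb.pkl","rb")); pi=np.pi
z=26.
for _ in range(4):
    s=arm.state()
    if s["ft_force"][2]<3: break
    z+=.25; arm.line_to([B[0],B[1],z],10); arm.sleep(.15)
    s=arm.state(); print(z,s["position"],s["ft_force"],s["wrist_torque"])
T=pose(J,[15,0,z])[0]
print(arm.line_to(T,60,rot=[pi,0,J[2]+pi/2],force_limit=10))
arm.sleep(.3); s=arm.state(); print(s["t"],s["position"]-T,s["eef_rot"][2]-J[2]-pi/2,s["ft_force"],s["wrist_torque"],s["width"],s["grasp_force"])
json=open("z.txt","w").write(str(z))
im=[]
F5={n:arm.grab_frame(n) for n in("top","scene")}
for n,x0,y0 in(("top",280,148),("scene",255,180)):
    cv2.imwrite(f"pics/{n}5.png",F5[n]["img"])
    im.append(cv2.resize(F5[n]["img"][y0:y0+130,x0:x0+100],None,fx=4,fy=4,interpolation=cv2.INTER_CUBIC))
cv2.imwrite("pics/c5.png",np.hstack(im))
E
```

```text
26.25 [ 504.5  -136.59   26.47] [-1.79  1.18  6.53] [0.22 0.28 0.01]
26.5 [ 504.29 -136.62   26.48] [-1.89  0.05  1.66] [0.13 0.11 0.  ]
False
18.2583 [-0.03  0.05  0.  ] -3.274950182863279e-05 [0.54 0.47 0.4 ] [ 0.04 -0.11  0.05] 13.641775686026735 48.858829736709595
```

View pics/c5.png

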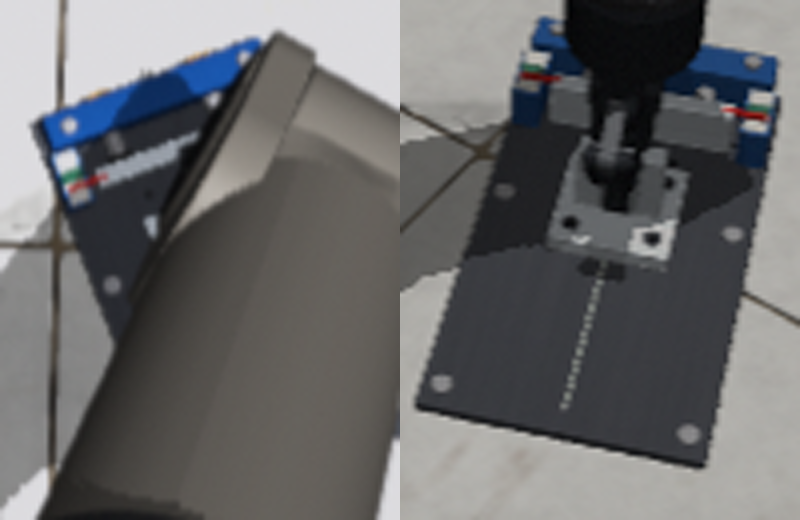

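The pointers are still short of the green, as expected with the fence unpushed. The bracket's rear edge midpoint, about (606,258) in the right-hand crop, lies on the white line and the foot is flat. Next I'll approach the fence.

```bash
python3 - <<'E'
from geo import *
from workcell import arm
np.set_printoptions(precision=2,suppress=True)
J,B=pickle.load(open("jb.pkl","rb")); z=float(open("z.txt").read())
R=rz(J[2])
def rd(t):
    s=arm.state(); p=R.T@(np.array(s["position"])-[J[0],J[1],0]); print(t,round(s["t"],1),"jig xyz",p,"F",R.T@s["ft_force"],"M",s["wrist_torque"],s["width"]); return p
arm.line_to(pose(J,[36,0,z])[0],60); arm.sleep(.2); rd("pre")
hit=arm.line_to(pose(J,[53,0,z])[0],8,force_limit=2.5); p=rd(hit)
if hit:
    x=p[0]
    for d in(2,4):
        arm.line_to(pose(J,[x+d,0,z])[0],10); arm.sleep(.3); rd(d)
E
```

```text
pre 19.1 jig xyz [35.76 -0.03 26.5 ] F [0.7  0.95 0.63] M [ 0.1  -0.3   0.01] 13.683489250964643
True 19.4 jig xyz [35.81 -0.05 26.53] F [-0.5   0.78  7.33] M [-0.01  0.13 -0.04] 13.544011104784932
2 20.0 jig xyz [37.52 -0.13 26.53] F [-2.99  0.27  5.33] M [-0.11  0.49 -0.02] 13.270090217479543
4 20.6 jig xyz [39.54 -0.13 26.51] F [-3.83 -0.16  4.86] M [-0.23  0.45 -0.02] 13.391843695998894
```

```bash
cat > mv.py <<'E'
from geo import *
from workcell import arm
np.set_printoptions(precision=2,suppress=True)
J,B=pickle.load(open("jb.pkl","rb")); R=rz(J[2])
def rd(t):
    s=arm.state(); p=R.T@(np.array(s["position"])-[J[0],J[1],0]); f=R.T@s["ft_force"]; print(t,round(s["t"],1),"jig xyz",p,"F",f,"M",R.T@s["wrist_torque"],round(s["width"],2)); return p,f
def go(x,z,v=10,w=.3,y=0):
    arm.line_to(pose(J,[x,y,z])[0],v); arm.sleep(w); return rd((x,z))
E
python3 - <<'E'
from mv import *
go(39.8,26.8)
for x in(42,44,45,46,47,48): 
    p,f=go(x,26.8)
    if f[0]<-7: break
E
```

```text
(39.8, 26.8) 21.2 jig xyz [39.81  0.06 26.73] F [ 0.07  0.27 -1.55] M [-0.02 -0.06 -0.05] 13.49
(42, 26.8) 21.9 jig xyz [41.95 -0.   26.8 ] F [-0.67 -1.01 -2.06] M [-0.04 -0.01 -0.02] 13.85
(44, 26.8) 22.5 jig xyz [43.84 -0.03 26.74] F [-3.29 -0.97 -1.52] M [-0.2   0.69  0.03] 13.43
(45, 26.8) 23.1 jig xyz [44.9  -0.01 26.75] F [-3.37 -1.55 -1.37] M [-0.26  0.93  0.1 ] 13.48
(46, 26.8) 23.6 jig xyz [45.91 -0.04 26.76] F [-3.82 -0.82 -1.73] M [-0.28  1.08  0.06] 13.55
(47, 26.8) 24.2 jig xyz [46.83 -0.03 26.77] F [-4.25 -0.87 -1.73] M [-0.3   1.15  0.1 ] 13.63
(48, 26.8) 24.7 jig xyz [47.72 -0.05 26.76] F [-6.4  -1.65 -2.02] M [-0.26  1.33  0.12] 13.4
```

```bash
python3 - <<'E'
from mv import *
go(48,26.6)
go(50,26.6)
go(50.8,26.6,w=.6); rd("again"); 
im=[]
F5={n:arm.grab_frame(n) for n in("top","scene")}
a=cv2.resize(F5["top"]["img"][155:205,285:325],None,fx=9,fy=9,interpolation=cv2.INTER_CUBIC)
b=cv2.resize(F5["scene"]["img"][180:240,275:355],None,fx=6,fy=6,interpolation=cv2.INTER_CUBIC)
c=np.zeros((450,800,3),np.uint8); c[:450,:360]=a; b=cv2.resize(b,(440,330)); c[:330,360:]=b
cv2.imwrite("pics/c6.png",c)
E
```

```text
(48, 26.6) 25.3 jig xyz [47.78 -0.01 26.63] F [-5.44 -0.64 -1.17] M [-0.19  1.35  0.14] 13.75
(50, 26.6) 25.9 jig xyz [49.62 -0.04 26.64] F [-6.39 -1.27  0.25] M [-0.14  1.57  0.18] 13.5
(50.8, 26.6) 26.8 jig xyz [50.32 -0.01 26.63] F [-7.53 -0.08  1.92] M [-0.15  1.69  0.12] 13.53
again 26.8 jig xyz [50.32 -0.01 26.63] F [-7.53 -0.08  1.92] M [-0.15  1.69  0.12] 13.53
```

View pics/c6.png

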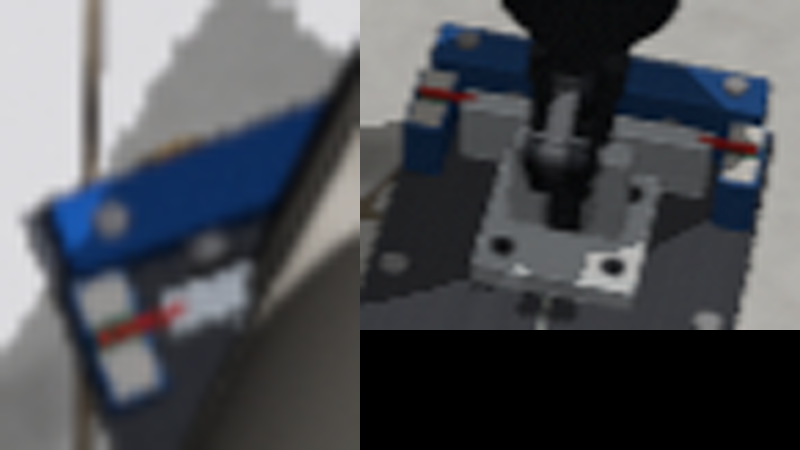

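```bash
python3 - <<'E'
from mv import *
for dy in(.006,.012):
    arm.line_to(pose(J,[51.2,0,26.6])[0],10,rot=[np.pi,0,J[2]+np.pi/2+dy]); arm.sleep(.5); rd(dy); arm.sleep(.2); rd(dy)
im=[]
f=arm.grab_frame("scene")["img"]; cv2.imwrite("pics/c7.png",cv2.resize(f[185:255,280:360],None,fx=8,fy=8,interpolation=cv2.INTER_CUBIC))
E
```

```text
0.006 27.6 jig xyz [50.55 -0.07 26.61] F [-8.23 -1.01  2.34] M [-0.17  1.82 -0.12] 13.76
0.006 27.8 jig xyz [50.55 -0.07 26.61] F [-8.59 -0.53  2.69] M [-0.18  1.79 -0.11] 13.75
0.012 28.6 jig xyz [50.53 -0.2  26.6 ] F [-9.16 -1.2   1.03] M [-0.25  1.78 -0.26] 13.01
0.012 28.8 jig xyz [50.51 -0.2  26.6 ] F [-7.43 -1.84  0.88] M [-0.27  1.81 -0.29] 13.22
```

View pics/c7.png

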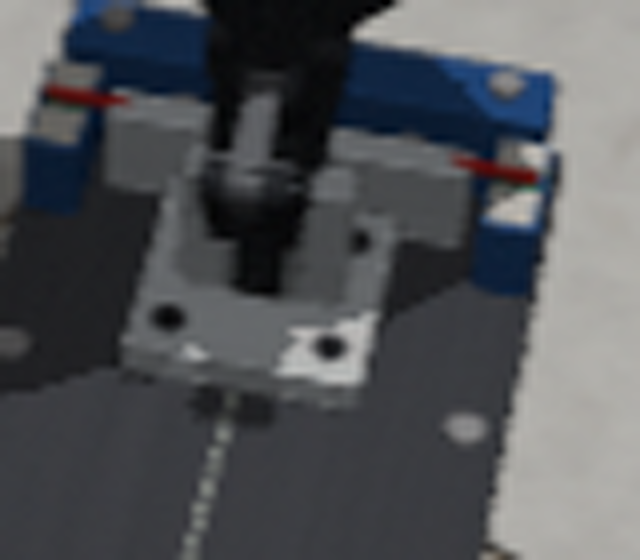

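Both red pointers lie over the green bands, at about (85,97) and (500,167) in this crop. The rear edge is centred on the line to within about 1 mm. The wrist moment changes sign between yaw offsets 0 and 0.006, so I'll set 0.003, hold and hand in.

```bash
python3 - <<'E'
from mv import *
arm.line_to(pose(J,[51.2,0,26.6])[0],10,rot=[np.pi,0,J[2]+np.pi/2+.003])
fx=[]
for i in range(10): arm.sleep(.3); fx.append(R.T@arm.state()["ft_force"])
print(np.mean(fx,0),np.std(fx,0)); rd("end")
if -10.5<np.mean(fx,0)[0]<-6: print(arm.close_job())
E
```

```text
[-8.05 -0.78  1.71] [0.47 0.39 0.52]
end 32.1 jig xyz [50.56 -0.03 26.6 ] F [-8.34 -1.28  1.9 ] M [-0.08  1.8   0.01] 13.23
the job is handed in; nothing more can be done
None
```

The job is handed in at about 32 s: the vial stands upright on the mat, and the arm is still holding the bracket square against the fence at about 8 N, with both pointers in the green bands and the bracket within about 1 mm of the white line.

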